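# Draw the spice caddy forward with the pull hook

## Robot

A 6-joint arm with a two-finger parallel gripper is mounted at the origin on the work surface. World frame = base frame: x ahead of the robot, y to its left, z up, the work surface at z = 0. Lengths are in m, angles in rad, forces in N, time in s.
With the tool pointing down it reaches from about 0.3 to 0.875 m from the base axis. Payload 6.4 kg.
Tool frame: the origin (TCP) lies on the front face of the gripper's body, between the roots of the fingers; the fingertips stand 73 mm ahead of it and the grasp point (between the pads) lies 54 mm ahead of it; z points along the fingers, y is the direction in which the jaws open and shut (so a half turn about z gives the same grasp; the last joint's range is limited). The gripper opens to 85 mm and grips with 20 to 120 N. Pads are 22 mm wide; open, the fingers measure 114 mm over their backs; the gripper's body (76 mm by 85 mm) begins 54 mm behind the grasp point. The pads swing forward as they close: fully open they stand 13 mm farther back than shut.
Start: joints at [1.091, 0.181, 1.607, -0, 1.354, -0.206], TCP at [0.155, 0.554, 0.304] pointing down, gripper open.
Joint ranges: [-2.99, 2.99], [-0.89, 2.07], [0.3, 2.58], [-1.14, 4.28], [0, 2.63], [-3.12, 3.12]. Speed limits (rad/s): [2.57, 2.57, 3.01, 3.14, 3.14, 3.14].

## Interface

Orientations are given as a 3x3 rotation matrix whose columns are the frame's x, y, z axes.
In Python, from bench import telemetry, viewer, job gives the robot as it stands. The module is installed in compiled form; this text tells all that it offers.
- The arm moves only by the shell command python3 -m jog 'ROWS' [OPENING]. ROWS is JSON, one flat list of numbers, 6 for each row, row after row: the shift along the tool's x, y, z in units of 30 mm (1.0 is 30 mm), then the turn, a rotation vector about the tool's x, y, z in rad. A call has 1 to 10 rows; each row is the pose to reach, as a shift and turn from the pose commanded when the call began, along the tool's axes at that moment; what a row does not reach only later rows make up. A row lasts 1/8 s, in which the tool goes at most 62.5 mm and 10.7 degrees, less where a joint would pass 70% of its speed; a pose out of reach is approached as far as the arm can. A call with a gripper value outside its range is refused whole. OPENING is the opening in per cent of the stroke, from 0 (shut) to 100 (fully open), set as the call begins (- or left out, the last holds). The fingers move at their own pace and stop on an object; the grip force is fixed at half the most. Time passes only in rows, so rows that repeat a pose let the fingers close. It gives the time, the measured TCP pose, the force and the opening at its end, in the units of the state.
- telemetry.get_obs(): the state, without advancing time (a new reading comes with each control period).
- viewer.camera(name): name is "scene" or "top"; returns a dict with "image" (480x640x3 uint8, red, green, blue), "range_z" (480x640 float32, m along the optical axis (not along the pixel's ray), 0 where there is no reading), "fov_y" (degrees; the focal length in pixels is half the picture's height over the tangent of half this angle, whatever the lens; pixels are square), "cx", "cy" (the principal point, pixels), "cam_to_world" (4x4, takes a point from camera to world coordinates). Camera axes: x right, y up, looking along -z (the intrinsics and any distortion apply to the point x, -y, -z); pixel columns grow to the right and rows downward; lengths in m; the calibration is good to about 2 mm. A picture is of the moment at which its call begins.
- job.finish_job(): hands the job in, once; it reports no verdict.
The state is a dict: "time": time; "joints": joint angles; "dq": joint speeds; "joint_torque": joint torques, N m; "tool_pos": TCP position; "ee_rot": TCP orientation; "wrist_force": force on the tool from outside, world axes, zero at the start; "wrist_torque": the same for the moment, N m; "width": finger opening in m.
Only numpy, scipy, OpenCV 4.12 (cv2) and the standard library are available. Lean on these libraries where they do the work, as an engineer would, in place of code of your own. Each camera call takes 0.05 s, during which the arm holds its last target.

## Task

The spice caddy has slid to the back of the low wire rack, where hands cannot get at it. Pick up the pull hook, drop its blade behind the caddy's near wall and drag the caddy forward over the board, without touching it by hand, until you feel it come squarely up against the stop strip, and keep a light but firm pull on it there for a moment (the strip is only clipped on, so do not strain it). Then unhook, leave the caddy square at the front of the rack, and stand the hook on the open board clear of the rack, without tipping the shakers in the caddy or shifting the other things.

Things in the scene. Friction and masses are not known exactly. Their poses are not given: they have to be found in the camera images.
- rack: Fixed white wire rack (low bridge), 210 mm deep, 194 wide, 125 high, open in front and behind, no front sill. Origin: on the board, middle of its front edge (towards the robot); x axis points into the rack, away from the robot; z up. Deck: 7 thin rods along x and a cross rod at each end, underside 116 mm above the board. Posts and side rails leave 174 mm free width.
- stop_zone (a point): Point on the rack's centre line 28 mm behind its front edge, 10 mm above the board, axes as the rack's: middle of the zone of the adjustable stop strip, a rigid white bar across the bay, 20 mm high, 10 mm deep. Its face towards the caddy is clipped 12 to 44 mm behind the front edge; where is not measured, so feel for it. It stands 15 N at most; light but firm is 6 to 9 N over the steady drag.
- caddy: Grey plastic open caddy, loose on the board, 120 mm deep (x), 130 wide, 45 high, walls and floor 4 mm. Origin: bottom middle of its near wall's outer face; x points from there into its depth, z up. Empty compartment behind the near wall at x = 4 to 44 mm; then two pockets (x = 48 to 116) with a loose shaker each. 0.4 to 0.8 kg in all; dragging takes some 1.5 to 5 N.
- caddy_lip (a point): Middle of the top edge of the caddy's near wall (45 mm above the board, mid-thickness of the 4 mm wall).
- caddy_front (a point): Middle of the outer face of the caddy's near wall, 10 mm above the board: this face meets the stop strip.
- hook: Loose pull hook, 0.17 kg, stands on its handle. Wooden handle 100 mm long (x), 24 wide, 56 high; origin under its middle, x points to the blade. An 8 mm steel rod, axis 45 mm above the base, runs from the handle to a steel blade pointing down: 5 mm thick (x = 155 to 160 mm), 30 mm wide, from 48 down to 12 mm above base level.
- hook_grip (a point): Centre of the hook's handle, 28 mm above its base: grip it here across the 24 mm width, from above.
- hook_blade (a point): Lower edge of the blade's face that looks back at the handle: 155 mm ahead of hook_grip along the tool, 16 mm lower than it.
- salt_shaker_mid (a point): Glass salt shaker with steel cap, 42 mm across, 78 mm tall, standing loose in the caddy's right-hand (-y) rear pocket; its centre.
- spice_jar_mid (a point): Glass spice jar with black cap, 42 mm across, 70 mm tall, loose in the caddy's other rear pocket; its centre.
- plate: Red melamine plate, 190 mm across; bystander, origin under its centre.
- tongs: Steel tongs, about 230 mm long, 25 mm high; bystander, origin under the middle.
- pot: White ceramic pot with lid, 130 mm across, 115 mm high over the lid; bystander, origin under its centre.
- pepper_mill: Dark wooden pepper mill, 52 mm across, 120 mm tall, beside the rack; bystander, origin under its centre.
- mug: Blue mug, 76 mm across plus its handle, 85 mm tall; bystander, origin under its centre.
- jam_jar: Glass jam jar, 60 mm across, 80 mm tall, beside the rack; bystander, origin under its centre.

How it is judged:
On the way, in this order (a step that is already met when the one before it is completed fails the run):
1. the blade is behind the caddy's near wall and pulls on it (contact force between hook and caddy above 0.8 N and x of hook_blade in the frame of caddy between 0 and 0.03 m and z of hook_blade in the frame of caddy below 0.038 m and contact force between the fingers and hook above 1 N), for 0.1 s.
2. the caddy is held home against the stop strip by a firm pull of the hook (over 4 N) (contact force between caddy and rack above 4 N and contact force between hook and caddy above 3 N and x of caddy_front in the frame of rack below 0.048 m and angle between the x axis of caddy and the x axis of rack, either way round below 0.035 rad), for 0.3 s.
At the end, for the whole second after the job is handed in: The caddy lies flat on the board with its near wall behind the stop strip, 8 to 48 mm behind the front edge of the rack, square to the rack within 2 degrees, at rest; the hook stands upright on its base on the board, released, at rest, with its blade outside the rack and not touching the caddy (x of caddy_front in the frame of rack between 0.008 and 0.048 m and angle between the x axis of caddy and the x axis of rack, either way round below 0.035 rad and height (world z) of caddy below 0.004 m and angle between caddy's own z axis and vertical below 0.03 rad and angle between hook's own z axis and vertical below 0.1 rad and height (world z) of hook_grip between 0.024 and 0.033 m and contact force between hook and caddy below 0.05 N and (x of hook_blade in the frame of rack below -0.01 m or y of hook_blade in the frame of rack above 0.11 m or y of hook_blade in the frame of rack below -0.11 m) and linear speed of each of hook, caddy below 0.01 m/s).
It fails at once if the robot touches the caddy with fingers or arm (contact force between any of the fingers, the arm and caddy above 0.5 N).
It fails at once if the caddy bears on the stop strip (part of the rack) or the rack with more than 15 N (contact force between caddy and rack above 15 N).
It fails at once if the hook loads the caddy with more than 25 N (contact force between hook and caddy above 25 N).
It fails at once if the caddy is lifted or tipped, or a shaker in it tipped (height (world z) of caddy above 0.012 m or angle between caddy's own z axis and vertical above 0.15 rad or angle between any of salt_shaker_mid, spice_jar_mid's own z axis and vertical above 0.5 rad).
It fails at once if a bystander is shifted by more than 15 mm (distance of any of plate, tongs, pot, pepper_mill, mug, jam_jar from where it was at the start of the episode above 0.015 m).
It also fails if it takes over 67 s, if anything falls off the work surface, if the arm or the gripper's body presses on something with over 40 N, if the wrist force passes 120 N, or if a joint passes its speed limit or range.

## Working session

There is one attempt and no reset: what is moved stays moved. The work goes in short steps, Python scripts to look and compute and a shell command to move; the robot and the scene stay as the last step left them, time stands still between calls to the robot, and variables do not carry over. Pictures are saved under pics/ and viewed, and the job is handed in when it is done.

```bash
mkdir -p pics; ls; cat > h.py <<'E'
import numpy as np, cv2
from bench import telemetry, viewer
def cap(n,tag):
    c=viewer.camera(n); cv2.imwrite(f'pics/{tag}_{n}.png',c['image'][:,:,::-1]); np.savez(f'/tmp/{tag}_{n}.npz',**{k:v for k,v in c.items()}); return c
def load(n,tag): 
    d=np.load(f'/tmp/{tag}_{n}.npz'); return {k:d[k] for k in d.files}
def K(c):
    f=240/np.tan(np.radians(float(c['fov_y']))/2); return f,float(c['cx']),float(c['cy'])
def plane(c,u,v,z):
    f,cx,cy=K(c); M=c['cam_to_world']; d=M[:3,:3]@np.array([(u-cx)/f,-(v-cy)/f,-1]); o=M[:3,3]; return o+d*(z-o[2])/d[2]
def cloud(c):
    f,cx,cy=K(c); M=c['cam_to_world']; r=c['range_z']; v,u=np.mgrid[:480,:640]
    P=np.stack([(u-cx)/f*r,-(v-cy)/f*r,-r],-1)@M[:3,:3].T+M[:3,3]; P[r==0]=np.nan; return P
def proj(c,p):
    f,cx,cy=K(c); M=c['cam_to_world']; q=M[:3,:3].T@(np.array(p)-M[:3,3]); return cx+f*q[0]/-q[2], cy-f*q[1]/-q[2]
E
python3 - <<'E'
from h import *
for n in('scene','top'):
    c=cap(n,'a'); print(n,[k for k in c],K(c),c['cam_to_world'].round(3).tolist())
print(telemetry.get_obs())
E
```

```text
pics
scene ['image', 'range_z', 'fov_y', 'cx', 'cy', 'cam_to_world'] (np.float64(445.21877130150204), 322.43857940275853, 243.65413211458514) [[-0.788, -0.471, 0.396, 1.073], [0.616, -0.6, 0.51, 0.664], [-0.003, 0.646, 0.763, 1.054], [0.0, 0.0, 0.0, 1.0]]
top ['image', 'range_z', 'fov_y', 'cx', 'cy', 'cam_to_world'] (np.float64(501.7761955121388), 319.761016567882, 229.61390388863947) [[-0.001, 0.987, -0.159, 0.334], [-1.0, 0.001, 0.014, 0.029], [0.014, 0.159, 0.987, 1.442], [0.0, 0.0, 0.0, 1.0]]
{'time': 0.1, 'joints': array([ 1.09070736e+00,  1.81493599e-01,  1.60791554e+00, -7.49284899e-07,
        1.35379252e+00, -2.06318892e-01]), 'dq': array([-0.00139758, -0.00121958, -0.00197126, -0.00081742,  0.00036012,
       -0.00081231]), 'joint_torque': array([-1.46682269e-04, -4.45870256e+01, -3.52244890e+01, -1.74076522e-04,
        4.03570783e-03, -1.11908298e-05]), 'tool_pos': array([0.15527058, 0.55323845, 0.30305541]), 'ee_rot': array([[-9.62758373e-01,  2.70362284e-01, -7.42483275e-04],
       [ 2.70363103e-01,  9.62757371e-01, -1.42745166e-03],
       [ 3.28902154e-04, -1.57503112e-03, -9.99998706e-01]]), 'wrist_force': array([-0.00202066, -0.23119031, -0.00146076]), 'wrist_torque': array([ 0.00587515, -0.00627833, -0.02721731]), 'width': 0.08511434326989263}
```

View pics/a_scene.png

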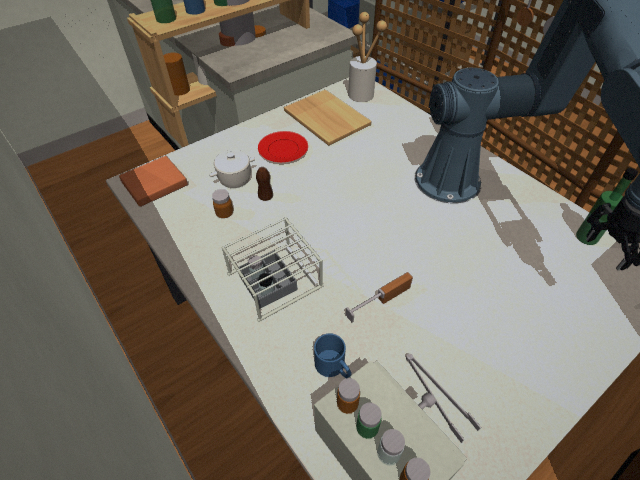

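View pics/a_top.png

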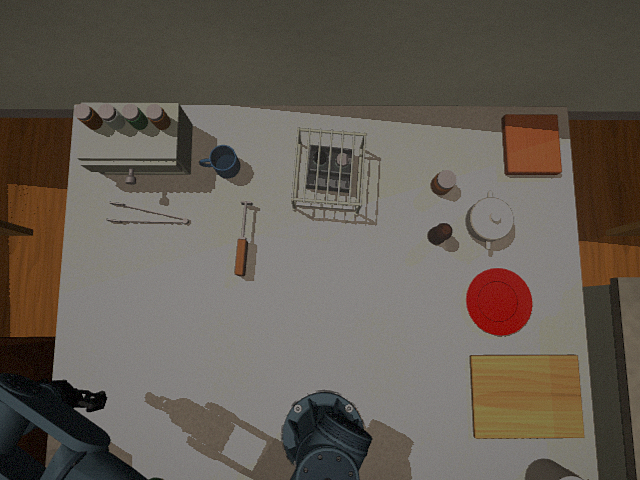

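```bash
python3 - <<'E'
from h import *
c=load('top','a'); im=c['image'][:,:,::-1]
a=cv2.resize(im[115:225,280:390],None,fx=5,fy=5,interpolation=cv2.INTER_CUBIC)
cv2.imwrite('pics/b_top.png',cv2.convertScaleAbs(a,alpha=1.3))
s=load('scene','a')['image'][:,:,::-1]
cv2.imwrite('pics/b_scene.png',cv2.convertScaleAbs(cv2.resize(s[205:335,210:420],None,fx=3.8,fy=3.8,interpolation=cv2.INTER_CUBIC),alpha=1.3))
# hook handle
P=cloud(c); hsv=cv2.cvtColor(c['image'],cv2.COLOR_RGB2HSV)
m=np.zeros((480,640),bool); m[225:285,225:256]=1
m&=(hsv[...,1]>110)&(P[...,2]>0.03)
v,u=np.nonzero(m); print(m.sum(),np.nanmedian(P[m],0), np.nanmin(P[m],0),np.nanmax(P[m],0))
cnt=np.stack([u,v],1).astype(np.float32); r=cv2.minAreaRect(cnt); bx=cv2.boxPoints(r); print(r)
for b in bx: print(b,plane(c,*b,0.056).round(4))
print(plane(c,*r[0],0.056))
# blade area
for vv in range(198,212): print(vv,[ (int(1000*P[vv,uu,2])) for uu in range(236,258)])
E
```

```text
287 [0.47966825 0.22995243 0.05496084] [0.43150555 0.21670593 0.03371832] [0.53060448 0.24422983 0.06337863]
((240.2623748779297, 256.876220703125), (8.656824111938477, 35.72183609008789), 5.710593223571777)
[234.17822 274.2178 ] [0.4321 0.2448 0.056 ]
[237.73267 238.67325] [0.5309 0.2375 0.056 ]
[246.34653 239.53464] [0.5285 0.2136 0.056 ]
[242.79208 275.0792 ] [0.4297 0.2211 0.056 ]
[0.48002658 0.22928311 0.056     ]
198 [-1, 0, 4, 0, 2, 1, -5, -2, -2, -1, -2, 1, 2, 1, 2, -1, 1, -1, -2, 0, -2, 7]
199 [2, -8, 1, -4, -6, -3, 3, 0, 0, 3, -1, -2, 1, -3, -1, 0, 0, -3, 1, -8, -3, 3]
200 [0, 4, -2, 0, -2, -2, 0, -1, -1, 7, 0, -1, 1, 4, 1, -2, -6, 2, 1, 0, 2, 2]
201 [0, -8, -2, -6, 45, 47, 47, 48, 46, 47, 49, 42, 46, 49, 50, -5, 0, 0, -1, -2, -1, 4]
202 [-4, 0, -1, -7, 48, 42, 50, 48, 49, 47, 48, 45, 45, 46, 51, 38, -3, 2, 3, -2, -6, 0]
203 [0, 0, 1, -3, -1, 33, 34, 37, 44, 49, 52, 37, 38, 36, 36, 33, -1, 0, 0, -7, -3, 0]
204 [0, 1, -3, -1, 0, -1, 15, 17, 48, 49, 48, 23, 25, 30, 34, 23, 8, -3, 2, -1, -1, 1]
205 [-1, 1, -5, -4, 4, 3, 0, 0, 47, 49, 50, 1, -6, 11, 20, 12, -2, 0, 0, -3, 0, -3]
206 [-2, 3, 0, -4, -1, -2, 1, -3, 49, 45, 44, 0, 4, -2, 2, -5, 0, 3, -1, -3, -2, -4]
207 [0, -5, -6, 3, -4, -7, 3, 0, 56, 46, 49, 3, 2, -4, -2, 0, 0, -5, 1, 0, -2, -1]Traceback (most recent call last):
  File "<stdin>", line 16, in <module>
ValueError: cannot convert float NaN to integer
```

View pics/b_top.png

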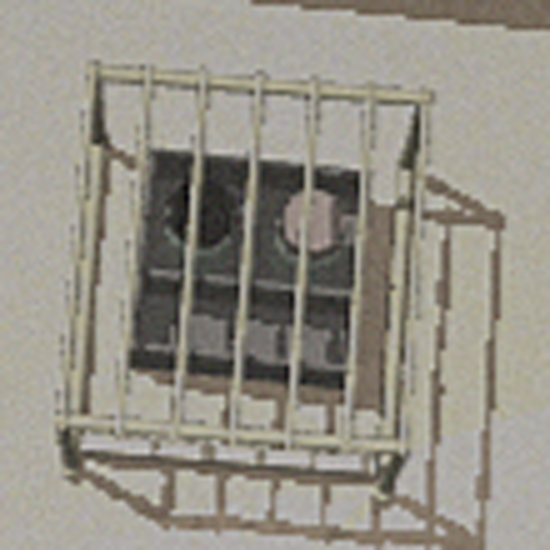

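View pics/b_scene.png

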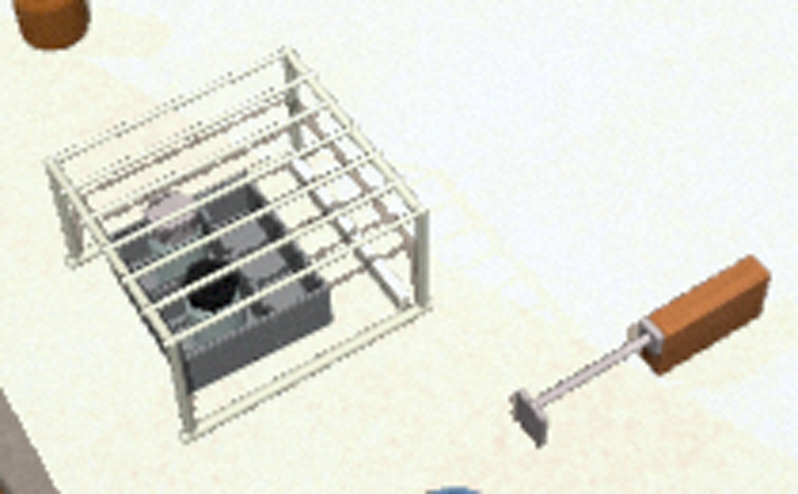

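```bash
cat > m.py <<'E'
from h import *
def rack(c,tag=''):
    P=cloud(c); z=P[...,2]
    near=(P[...,0]>0.55)&(P[...,0]<1.0)&(abs(P[...,1]+0.0)<0.25)
    m=((z>0.105)&(z<0.14)&near).astype(np.uint8)
    # biggest blob
    m=cv2.morphologyEx(m,cv2.MORPH_CLOSE,np.ones((3,3)))
    n,l,s,_=cv2.connectedComponentsWithStats(m); i=1+np.argmax(s[1:,4]); v,u=np.nonzero(l==i)
    W=np.array([plane(c,a,b,0.121) for a,b in zip(u,v)])
    r=cv2.minAreaRect(W[:,:2].astype(np.float32)); return r,cv2.boxPoints(r)
if __name__=='__main__':
    for n in('top','scene'):
        c=load(n,'a'); r,b=rack(c); print(n,r,b.round(4).tolist())
    c=load('top','a');P=cloud(c)
    m=(P[...,2]>0.03)&(P[...,2]<0.055)&(P[...,0]>0.55)&(P[...,0]<0.9)&(abs(P[...,1])<0.2)
    o=cv2.resize(c['image'][:,:,::-1].copy(),None,fx=1,fy=1); o[m]=(0,0,255)
    cv2.imwrite('pics/c_top.png',cv2.resize(o[115:225,280:390],None,fx=5,fy=5,interpolation=cv2.INTER_NEAREST))
    c=load('scene','a');P=cloud(c)
    m=(P[...,2]>0.035)&(P[...,2]<0.05)&(P[...,0]>0.55)&(P[...,0]<0.9)&(abs(P[...,1])<0.1)
    o=c['image'][:,:,::-1].copy(); o[m]=(0,0,255)
    cv2.imwrite('pics/c_scene.png',cv2.resize(o[215:325,215:330],None,fx=5,fy=5,interpolation=cv2.INTER_NEAREST))
E
python3 m.py
```

```text
top ((0.7217676043510437, -0.01486457884311676), (0.1907564252614975, 0.20985035598278046), 85.65401458740234) [[0.6098999977111816, -0.10199999809265137], [0.8191999793052673, -0.11789999902248383], [0.8335999846458435, 0.0723000019788742], [0.6244000196456909, 0.08820000290870667]]
scene ((0.7196365594863892, -0.013279236853122711), (0.20400390028953552, 0.21027790009975433), 85.3183822631836) [[0.6065000295639038, -0.10639999806880951], [0.816100001335144, -0.12349999696016312], [0.8327999711036682, 0.07980000227689743], [0.623199999332428, 0.09700000286102295]]
```

View pics/c_top.png

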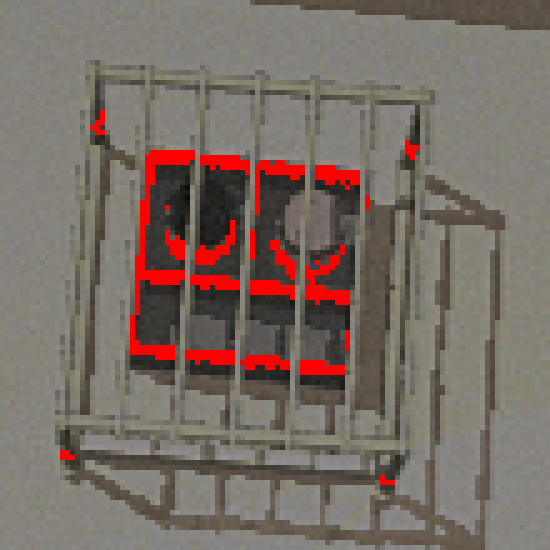

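View pics/c_scene.png

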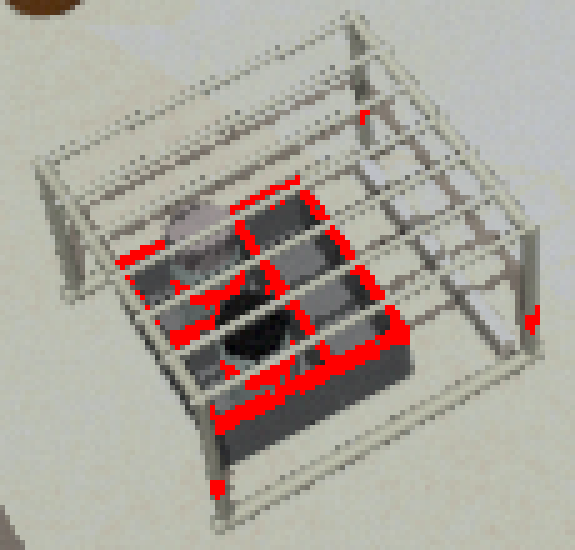

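```bash
python3 - <<'E'
from h import *
th=np.radians(-4.5); R=np.array([[np.cos(th),-np.sin(th)],[np.sin(th),np.cos(th)]]); O=np.array([0.616,-0.0058])
rk=lambda p:R.T@(np.asarray(p)[:2]-O)
for n in('top','scene'):
    c=load(n,'a'); P=cloud(c); f=(P[...,2]>0.034)&(P[...,2]<0.054)
    v,u=np.nonzero(f&(P[...,0]>0.6)&(P[...,0]<0.9)&(abs(P[...,1])<0.11))
    W=np.array([plane(c,a,b,0.045) for a,b in zip(u,v)]); L=np.array([rk(w) for w in W]);
    g=(abs(L[:,1])<0.078)&(L[:,0]>0.03)
    # near wall
    x0=np.percentile(L[g,0],3)
    k=g&(L[:,0]<x0+0.012); pf=np.polyfit(L[k,1],L[k,0],1); print(n,x0,k.sum(),'near wall line',pf,np.std(np.polyval(pf,L[k,1])-L[k,0]),'y',L[k,1].min(),L[k,1].max())
    r=cv2.minAreaRect(L[g].astype(np.float32)); print(r, L[g].min(0),L[g].max(0))
# strip
c=load('scene','a'); P=cloud(c); hsv=cv2.cvtColor(c['image'],cv2.COLOR_RGB2HSV)
for n in('scene','top'):
    c=load(n,'a');P=cloud(c); z=P[...,2]
    v,u=np.nonzero((z>0.010)&(z<0.028)); W=np.array([plane(c,a,b,0.02) for a,b in zip(u,v)]); L=np.array([rk(w) for w in W])
    g=(abs(L[:,1])<0.075)&(L[:,0]>-0.02)&(L[:,0]<0.07); L=L[g]; print(n,g.sum())
    for y in np.arange(-.075,.075,.015):
        q=L[(L[:,1]>=y)&(L[:,1]<y+.015),0]; print(round(y,3),len(q),np.percentile(q,[10,50,90]).round(4) if len(q) else '')
# hook in rack frame
for n in('top','scene'):
    c=load(n,'a');P=cloud(c); hsv=cv2.cvtColor(c['image'],cv2.COLOR_RGB2HSV)
    m=(P[...,2]>0.02)&(P[...,2]<0.07)&(P[...,0]>0.4)&(P[...,0]<0.66)&(abs(P[...,1]-.21)<0.06)
    w=m&(hsv[...,1]>110)&(P[...,2]>0.045); v,u=np.nonzero(w); H=np.array([plane(c,a,b,0.056) for a,b in zip(u,v)]); r=cv2.minAreaRect(H[:,:2].astype(np.float32)); print(n,'handle',r)
    w=m&(hsv[...,1]<100)&(P[...,2]>0.04)&(P[...,2]<.054); v,u=np.nonzero(w); H=np.array([plane(c,a,b,0.048) for a,b in zip(u,v)]);
    b=H[H[:,0]>H[:,0].max()-0.012]; print('blade',b.mean(0),H.max(0),b[:,1].min(),b[:,1].max(),len(b))
    rod=H[(H[:,0]<H[:,0].max()-0.012)&(H[:,0]>0.54)]; print('rod slope',np.polyfit(rod[:,0],rod[:,1],1),len(rod), np.median(rod,0))
E
```

```text
top 0.06596589242974026 85 near wall line [0.02943918 0.06854104] 0.0020233414611400186 y -0.06107908954604167 0.06026648742332697
((0.1263042688369751, -0.0029928311705589294), (0.1296224743127823, 0.12292522192001343), 88.5501937866211) [ 0.06406984 -0.06878069] [0.18873911 0.06127644]
scene 0.06746418873008618 93 near wall line [0.02443203 0.07062172] 0.0030904809902212406 y -0.06863176541226401 0.0680772993105424
((0.12655586004257202, -0.0017122328281402588), (0.13940714299678802, 0.12083449959754944), 88.30707550048828) [ 0.06495351 -0.07251251] [0.18888186 0.0680773 ]
scene 185
-0.075 20 [0.0139 0.0202 0.0667]
-0.06 15 [0.0133 0.0195 0.0675]
-0.045 19 [0.0142 0.0199 0.0681]
-0.03 20 [0.0134 0.0194 0.068 ]
-0.015 12 [0.014  0.0186 0.0232]
0.0 22 [0.0136 0.0201 0.0639]
0.015 13 [0.0135 0.0198 0.0687]
0.03 22 [0.0135 0.019  0.0248]
0.045 21 [0.013  0.0187 0.024 ]
0.06 21 [0.0135 0.0192 0.0244]
top 246
-0.075 23 [0.0125 0.0179 0.0215]
-0.06 28 [0.0137 0.0198 0.0674]
-0.045 23 [0.0129 0.0185 0.0572]
-0.03 25 [0.0143 0.0201 0.0681]
-0.015 24 [0.0136 0.0193 0.0672]
0.0 26 [0.0127 0.0183 0.0684]
0.015 28 [0.0113 0.0174 0.0674]
0.03 25 [0.0128 0.0186 0.0679]
0.045 24 [0.0118 0.0175 0.0682]
0.06 20 [0.0133 0.0177 0.0222]
top handle ((0.48101937770843506, 0.22976842522621155), (0.022837627679109573, 0.09784448146820068), 85.77791595458984)
blade [0.63630221 0.22080361 0.048     ] [0.63988119 0.24687032 0.048     ] 0.2066829835326094 0.23502110589209357 31
rod slope [-0.08166932  0.27139836] 82 [0.58371688 0.22382466 0.048     ]
scene handle ((0.48306363821029663, 0.23341895639896393), (0.02630937471985817, 0.09728968888521194), 86.28142547607422)
blade [0.63840025 0.21862913 0.048     ] [0.64281882 0.2432361  0.048     ] 0.20237506939417876 0.2346099228954467 36
rod slope [-0.08521492  0.27269688] 100 [0.58621695 0.22261317 0.048     ]
```

```bash
cat > go.py <<'E'
import sys
from h import *
from scipy.spatial.transform import Rotation as Ro
def go(x,y,z,yaw_y=None):
    o=telemetry.get_obs(); R=o['ee_rot']; d=np.array([x,y,z])-o['tool_pos']
    t=R.T@d/0.03
    rv=np.zeros(3)
    if yaw_y is not None:
        a=np.radians(yaw_y); Y=np.array([np.cos(a),np.sin(a),0]); Z=np.array([0,0,-1.]); T=np.stack([np.cross(Y,Z),Y,Z],1)
        rv=Ro.from_matrix(R.T@T).as_rotvec()
    print('row',t.round(3).tolist(),rv.round(4).tolist(),'t',o['time'],'F',o['wrist_force'].round(2),'pos',o['tool_pos'].round(4))
if __name__=='__main__': go(*map(float,sys.argv[1:]))
E
python3 go.py 0.482 0.2312 0.18 85.6; python3 go.py 0.482 0.2312 0.082 85.6
```

```text
row [-13.389, -7.384, 4.109] [-0.0015, -0.0005, -0.197] t 0.1 F [-0.   -0.23 -0.  ] pos [0.1553 0.5532 0.3031]
row [-13.39, -7.379, 7.376] [-0.0015, -0.0005, -0.197] t 0.1 F [-0.   -0.23 -0.  ] pos [0.1553 0.5532 0.3031]
```

```bash
python3 -m jog '[-13.39,-7.38,4.1,0,0,-0.197,-13.39,-7.38,4.1,0,0,-0.197,-13.39,-7.38,4.1,0,0,-0.197,-13.39,-7.38,4.1,0,0,-0.197,-13.39,-7.38,4.1,0,0,-0.197,-13.39,-7.38,4.1,0,0,-0.197,-13.39,-7.38,4.1,0,0,-0.197,-13.39,-7.38,4.1,0,0,-0.197,-13.39,-7.38,4.1,0,0,-0.197,-13.39,-7.38,4.1,0,0,-0.197]' 100; python3 go.py 0.482 0.2312 0.082 85.6
```

```text
time: 1.35
tool_pos: [0.4818, 0.2319, 0.1806]
ee_rot: [[-0.997, 0.077, -0.001], [0.077, 0.997, 0.0], [0.001, -0.0, -1.0]]
wrist_force: [0.2, -0.3, -0.2]
width: 0.0859
row [-0.013, -0.024, 3.285] [-0.0, -0.0012, -0.0004] t 1.35 F [ 0.19 -0.3  -0.22] pos [0.4818 0.2319 0.1806]
```

```bash
python3 -m jog '[0,-0.02,1.5,0,0,0,0,-0.02,2.6,0,0,0,0,-0.02,3.25,0,0,0,0,-0.02,3.25,0,0,0,0,-0.02,3.25,0,0,0]' 100; python3 -m jog '[0,0,0,0,0,0,0,0,0,0,0,0,0,0,0,0,0,0,0,0,0,0,0,0,0,0,0,0,0,0,0,0,0,0,0,0,0,0,0,0,0,0]' 0; python3 -c "
from h import *
cap('scene','d');cap('top','d')"
```

```text
time: 1.98
tool_pos: [0.4824, 0.2321, 0.0845]
ee_rot: [[-0.997, 0.075, 0.001], [0.075, 0.997, 0.0], [-0.001, 0.0, -1.0]]
wrist_force: [1.6, 0.4, 0.7]
width: 0.0857
time: 2.85
tool_pos: [0.4826, 0.2313, 0.0838]
ee_rot: [[-0.997, 0.077, 0.001], [0.077, 0.997, 0.0], [-0.001, 0.0, -1.0]]
wrist_force: [-0.8, -0.9, 5.4]
width: 0.0233
```

View pics/d_scene.png

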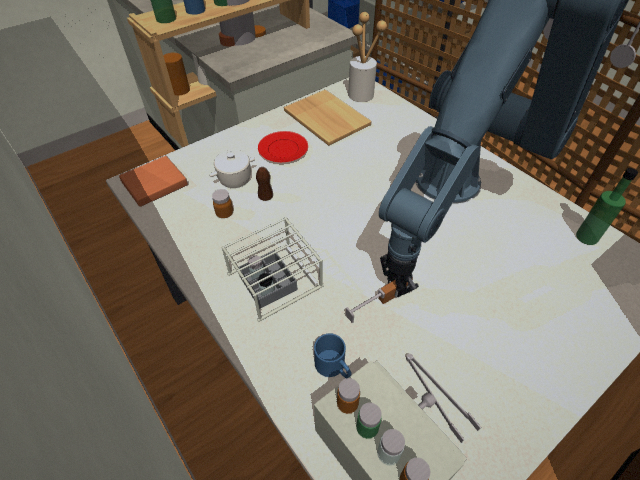

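```bash
python3 -m jog '[0,0,-0.8,0,0,0,0,0,-1.5,0,0,0,0,0,-1.5,0,0,0]' ; python3 go.py 0.4264 0.0071 0.127 85.5
```

```text
time: 3.32
tool_pos: [0.4831, 0.2314, 0.1294]
ee_rot: [[-0.997, 0.077, 0.003], [0.077, 0.997, 0.001], [-0.003, 0.001, -1.0]]
wrist_force: [-0.3, 0.0, -1.6]
width: 0.0233
row [1.311, -7.6, 0.07] [0.0008, 0.0025, 0.0017] t 3.325 F [-0.32  0.01 -1.58] pos [0.4831 0.2314 0.1294]
```

```bash
python3 -m jog '[0.4,-1.6,0,0,0,0,0.7,-3.2,0,0,0,0,1.0,-4.8,0,0,0,0,1.2,-6.4,0,0,0,0,1.3,-7.3,0,0,0,0,1.3,-7.6,0,0,0,0,1.3,-7.6,0,0,0,0,1.3,-7.6,0,0,0,0]'
cat > blade.py <<'E'
import sys
from h import *
tag=sys.argv[1]
th=np.radians(-4.5); R=np.array([[np.cos(th),-np.sin(th)],[np.sin(th),np.cos(th)]]); O=np.array([0.616,-0.0058])
rk=lambda p:R.T@(np.asarray(p)[:2]-O)
o=telemetry.get_obs(); T=o['tool_pos']; h=T[2]-0.0838
print('tcp rack',rk(T).round(4),'h',h.round(4), 'F',o['wrist_force'].round(2), 'Y',np.degrees(np.arctan2(o['ee_rot'][1,1],o['ee_rot'][0,1])))
for n in('top','scene'):
    c=cap(n,tag);P=cloud(c); z=P[...,2]
    v,u=np.nonzero((z>0.04+h)&(z<0.057+h)&(P[...,0]<.75)&(abs(P[...,1])<.15))
    L=np.array([rk(plane(c,a,b,0.048+h)) for a,b in zip(u,v)])
    t=rk(T); L=L-t; g=(abs(L[:,1])<.035)&(L[:,0]>.06)&(L[:,0]<.18); L=L[g]
    if not len(L): continue
    b=L[L[:,0]>L[:,0].max()-.010]; rod=L[(L[:,0]<.145)&(L[:,0]>.07)]
    print(n,'blade rel tcp: xmax',L[:,0].max().round(4),'y',b[:,1].min().round(4),b[:,1].max().round(4),'rod',np.polyfit(rod[:,0],rod[:,1],1).round(4),len(rod))
E
python3 blade.py e; python3 -c "
from h import *
cv2.imwrite('pics/e2.png',cv2.resize(cv2.imread('pics/e_scene.png')[190:350,210:430],None,fx=3.6,fy=3.6))"
```

```text
time: 4.32
tool_pos: [0.4258, 0.0077, 0.1281]
ee_rot: [[-0.997, 0.076, -0.001], [0.076, 0.997, 0.0], [0.001, 0.0, -1.0]]
wrist_force: [0.0, 0.6, -1.2]
width: 0.0235
tcp rack [-0.1906 -0.0014] h 0.0443 F [ 0.02  0.63 -1.16] Y 85.65035859198012
top blade rel tcp: xmax 0.1586 y -0.0113 0.0164 rod [-0.0018  0.0016] 67
scene blade rel tcp: xmax 0.1622 y -0.016 0.0203 rod [-0.0018  0.0008] 64
```

View pics/e2.png

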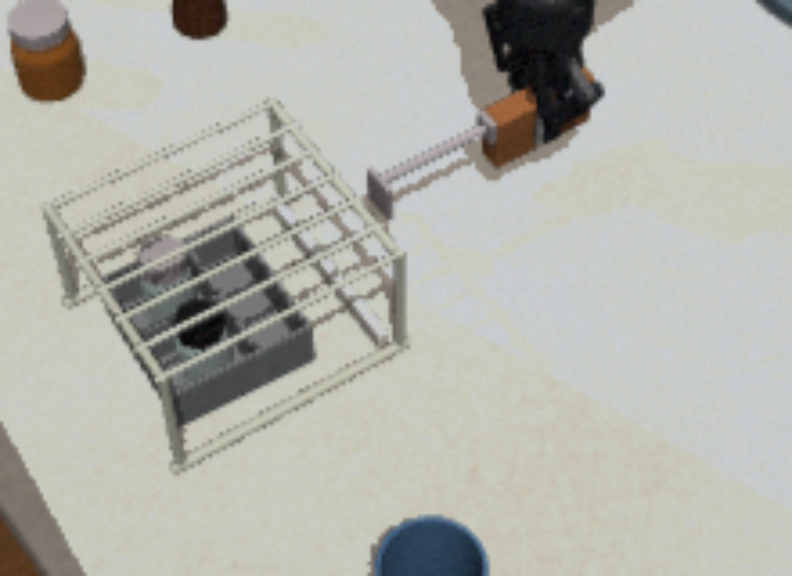

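```bash
python3 -m jog '[-1,0,0,0,0,0,-2,0,0,0,0,0,-3,0,0,0,0,0,-3.7,0,0,0,0,0,-4,0,0,0,0,0,-4,0,0,0,0,0,-4,0,0,0,0,0]'
python3 blade.py f; python3 -c "
from h import *
cv2.imwrite('pics/f2.png',cv2.resize(cv2.imread('pics/f_scene.png')[190:350,210:430],None,fx=3.6,fy=3.6))
cv2.imwrite('pics/f3.png',cv2.resize(cv2.imread('pics/f_top.png')[115:245,270:400],None,fx=4.5,fy=4.5))"
```

```text
time: 5.3
tool_pos: [0.5446, -0.0019, 0.128]
ee_rot: [[-0.997, 0.076, -0.001], [0.076, 0.997, 0.0], [0.001, 0.0, -1.0]]
wrist_force: [1.0, 0.7, -1.1]
width: 0.0233
tcp rack [-0.0715 -0.0017] h 0.0442 F [ 1.01  0.71 -1.06] Y 85.62159143311263
top blade rel tcp: xmax 0.1585 y -0.013 0.0148 rod [ 0.3355 -0.041 ] 12
scene blade rel tcp: xmax 0.1605 y -0.0151 0.0199 rod [ 0.0016 -0.0007] 68
```

View pics/f2.png

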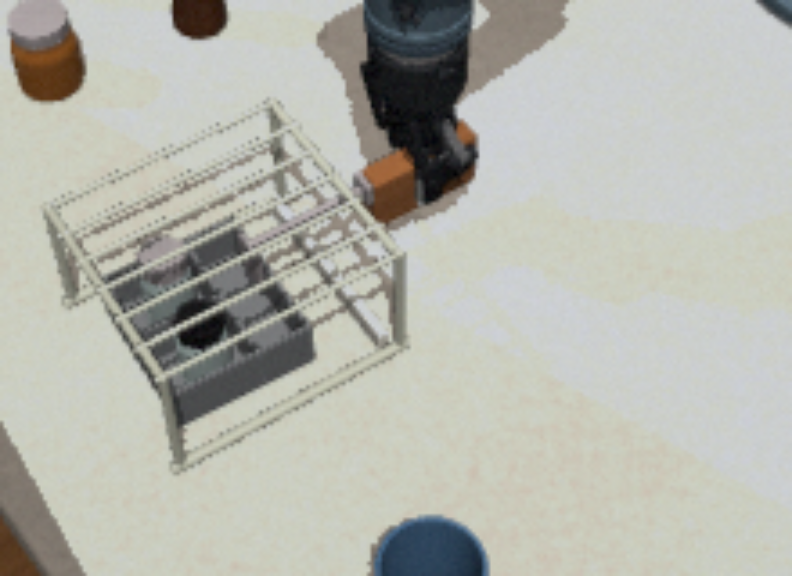

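View pics/f3.png

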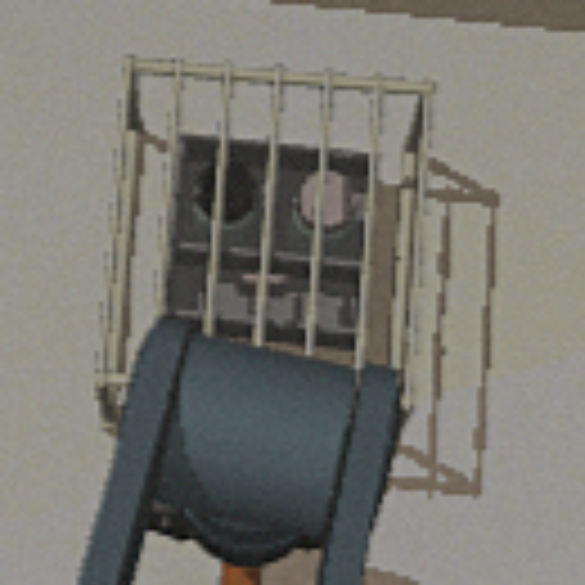

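```bash
python3 -m jog '[0,0,0.5,0,0,0,0,0,0.9,0,0,0,0,0,1.2,0,0,0,0,0,1.2,0,0,0,0,0,1.2,0,0,0]'
python3 go.py 0 0 0 85.5; python3 -c "
from h import *
cap('scene','g');cap('top','g')
cv2.imwrite('pics/g2.png',cv2.resize(cv2.imread('pics/g_scene.png')[190:350,210:430],None,fx=3.6,fy=3.6))
"
```

```text
time: 6.02
tool_pos: [0.5457, -0.0024, 0.0924]
ee_rot: [[-0.997, 0.077, 0.0], [0.077, 0.997, -0.0], [-0.0, -0.0, -1.0]]
wrist_force: [-0.0, 0.7, -0.8]
width: 0.0236
row [18.144, -1.317, 3.078] [-0.0, 0.0002, 0.0018] t 6.025 F [-0.01  0.7  -0.85] pos [ 0.5457 -0.0024  0.0924]
```

View pics/g2.png

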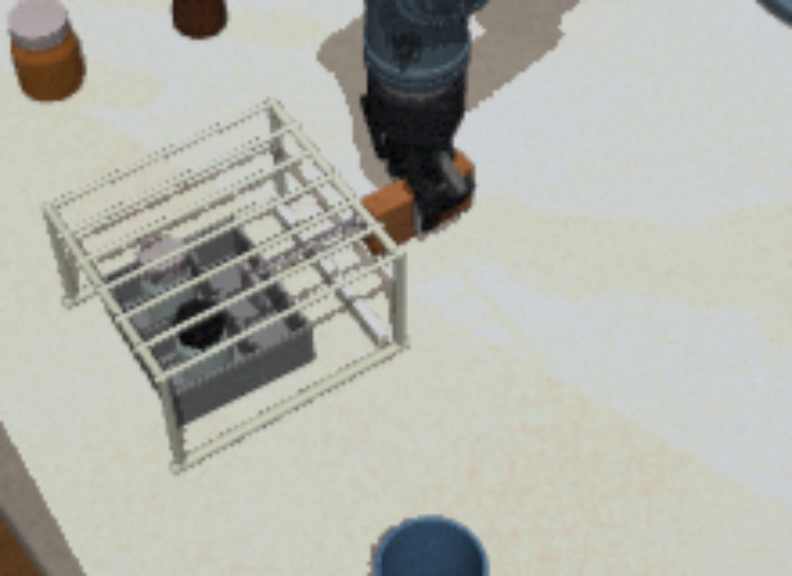

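```bash
python3 -m jog '[0.1,0,0,0,0,0,0.2,0,0,0,0,0,0.3,0,0,0,0,0,0.3,0,0,0,0,0]';  python3 -m jog '[0.05,0,0,0,0,0,0.1,0,0,0,0,0,0.1,0,0,0,0,0]'; python3 -m jog '[0.05,0,0,0,0,0,0.1,0,0,0,0,0,0.1,0,0,0,0,0]'; python3 -m jog '[0.05,0,0,0,0,0,0.1,0,0,0,0,0,0.1,0,0,0,0,0]'
```

```text
time: 6.62
tool_pos: [0.5363, -0.0015, 0.0924]
ee_rot: [[-0.997, 0.077, -0.0], [0.077, 0.997, 0.0], [0.0, 0.0, -1.0]]
wrist_force: [0.0, 0.2, -2.4]
width: 0.023
time: 7.0
tool_pos: [0.5339, -0.0015, 0.0925]
ee_rot: [[-0.997, 0.077, 0.001], [0.077, 0.997, -0.0], [-0.001, -0.0, -1.0]]
wrist_force: [1.9, -0.1, -2.0]
width: 0.0236
time: 7.38
tool_pos: [0.5307, -0.0013, 0.0925]
ee_rot: [[-0.997, 0.077, 0.0], [0.077, 0.997, -0.0], [-0.0, -0.0, -1.0]]
wrist_force: [2.7, -0.5, -3.0]
width: 0.0233
time: 7.75
tool_pos: [0.5275, -0.001, 0.0924]
ee_rot: [[-0.997, 0.077, 0.0], [0.077, 0.997, -0.0], [-0.0, -0.0, -1.0]]
wrist_force: [2.9, -0.9, -2.1]
width: 0.0235
```

```bash
python3 -m jog '[0.08,0,0,0,0,0,0.16,0,0,0,0,0,0.24,0,0,0,0,0,0.32,0,0,0,0,0,0.4,0,0,0,0,0,0.4,0,0,0,0,0]';  python3 -m jog '[0.08,0,0,0,0,0,0.16,0,0,0,0,0,0.24,0,0,0,0,0,0.32,0,0,0,0,0,0.32,0,0,0,0,0]'; python3 -c "
from h import *
cap('scene','i');cap('top','i')
cv2.imwrite('pics/i2.png',cv2.resize(cv2.imread('pics/i_scene.png')[190:350,210:430],None,fx=3.6,fy=3.6))
"
```

```text
time: 8.5
tool_pos: [0.5153, 0.0001, 0.0924]
ee_rot: [[-0.997, 0.077, -0.001], [0.077, 0.997, 0.0], [0.001, 0.0, -1.0]]
wrist_force: [2.0, 0.1, -1.3]
width: 0.0234
time: 9.12
tool_pos: [0.5057, 0.0008, 0.0923]
ee_rot: [[-0.997, 0.077, -0.001], [0.077, 0.997, 0.0], [0.001, 0.0, -1.0]]
wrist_force: [1.1, -0.3, 0.1]
width: 0.0231
```

View pics/i2.png

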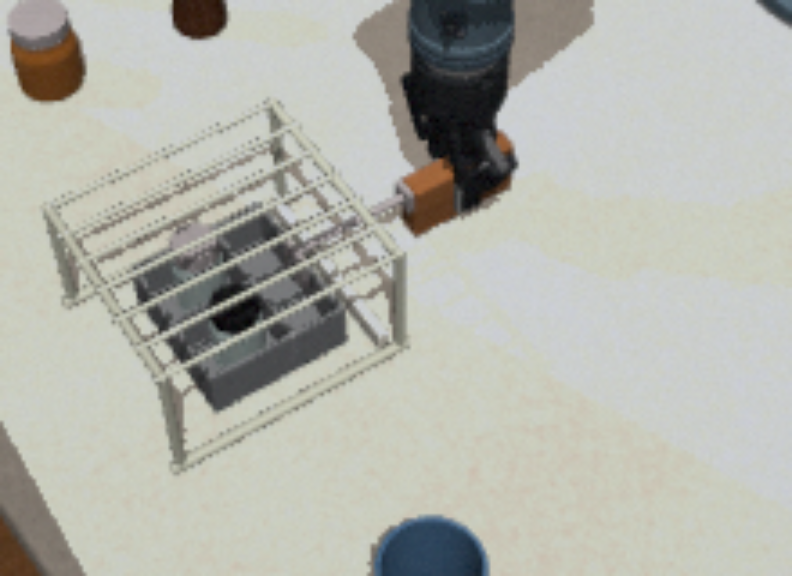

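```bash
cat > cad.py <<'E'
import sys
from h import *
th=np.radians(-4.5); R=np.array([[np.cos(th),-np.sin(th)],[np.sin(th),np.cos(th)]]); O=np.array([0.616,-0.0058])
rk=lambda p:R.T@(np.asarray(p)[:2]-O)
for n in('top','scene'):
    c=load(n,sys.argv[1]); P=cloud(c); f=(P[...,2]>0.036)&(P[...,2]<0.054)
    v,u=np.nonzero(f&(P[...,0]>0.6)&(P[...,0]<0.9)&(abs(P[...,1])<0.11))
    L=np.array([rk(plane(c,a,b,0.045)) for a,b in zip(u,v)])
    far=(abs(L[:,1])<.065)
    for nm,lo,hi in (('near',0.0,0.09),('div',.08,.1),):
        pass
    xs=L[far,0]; h,e=np.histogram(xs,np.arange(0.0,.2,.003)); print(n,[(round(e[i],3),int(h[i])) for i in range(len(h)) if h[i]>8])
    # back wall line
    x1=np.percentile(xs,97); k=far&(L[:,0]>x1-.012); pf=np.polyfit(L[k,1],L[k,0],1); print(' back line',pf.round(4),k.sum(),' => outer face near', (np.median(L[k,0])-.118).round(4))
E
python3 cad.py a; python3 cad.py i; python3 -c "
from bench import telemetry;o=telemetry.get_obs();print(o['time'],o['wrist_force'])"
```

```text
top [(np.float64(0.063), 9), (np.float64(0.066), 35), (np.float64(0.069), 32), (np.float64(0.108), 19), (np.float64(0.111), 36), (np.float64(0.114), 26), (np.float64(0.126), 15), (np.float64(0.129), 14), (np.float64(0.132), 10), (np.float64(0.18), 20), (np.float64(0.183), 37), (np.float64(0.186), 23)]
 back line [0.0191 0.1841] 85  => outer face near 0.0663
scene [(np.float64(0.066), 26), (np.float64(0.069), 31), (np.float64(0.072), 10), (np.float64(0.108), 14), (np.float64(0.111), 30), (np.float64(0.114), 26), (np.float64(0.135), 11), (np.float64(0.138), 9), (np.float64(0.141), 10), (np.float64(0.147), 13), (np.float64(0.15), 11), (np.float64(0.153), 12), (np.float64(0.156), 13), (np.float64(0.159), 19), (np.float64(0.162), 12), (np.float64(0.165), 11), (np.float64(0.18), 12)]
 back line [0.0112 0.1792] 44  => outer face near 0.062
top [(np.float64(0.036), 17), (np.float64(0.039), 38), (np.float64(0.042), 21), (np.float64(0.081), 31), (np.float64(0.084), 38), (np.float64(0.087), 9), (np.float64(0.096), 11), (np.float64(0.099), 16), (np.float64(0.102), 9), (np.float64(0.105), 9), (np.float64(0.153), 32), (np.float64(0.156), 37), (np.float64(0.159), 9)]
 back line [-0.0126  0.156 ] 84  => outer face near 0.0384
scene [(np.float64(0.036), 9), (np.float64(0.039), 23), (np.float64(0.042), 24), (np.float64(0.045), 10), (np.float64(0.048), 9), (np.float64(0.081), 24), (np.float64(0.084), 31), (np.float64(0.087), 19), (np.float64(0.108), 10), (np.float64(0.111), 9), (np.float64(0.114), 12), (np.float64(0.117), 11), (np.float64(0.12), 12), (np.float64(0.123), 12), (np.float64(0.126), 13), (np.float64(0.129), 18), (np.float64(0.132), 19), (np.float64(0.135), 14), (np.float64(0.153), 24), (np.float64(0.156), 35), (np.float64(0.159), 13)]
 back line [-0.0172  0.1562] 84  => outer face near 0.0385
9.225 [ 1.57929193 -0.33528644 -0.88816563]
```

```bash
python3 -m jog '[0.06,0,0,0,0,0,0.12,0,0,0,0,0,0.18,0,0,0,0,0,0.24,0,0,0,0,0,0.3,0,0,0,0,0,0.3,0,0,0,0,0]'; for i in 1 2; do :; done; python3 -m jog '[0.03,0,0,0,0,0,0.03,0,0,0,0,0]';python3 -m jog '[0.03,0,0,0,0,0,0.03,0,0,0,0,0]'; python3 -m jog '[0.03,0,0,0,0,0,0.03,0,0,0,0,0]'
```

```text
time: 9.98
tool_pos: [0.4968, 0.0015, 0.0923]
ee_rot: [[-0.997, 0.077, -0.001], [0.077, 0.997, 0.0], [0.001, 0.0, -1.0]]
wrist_force: [1.5, -0.8, -1.8]
width: 0.0232
time: 10.22
tool_pos: [0.4961, 0.0015, 0.0924]
ee_rot: [[-0.997, 0.077, -0.0], [0.077, 0.997, 0.0], [0.0, 0.0, -1.0]]
wrist_force: [3.2, -0.4, -2.8]
width: 0.023
time: 10.48
tool_pos: [0.4952, 0.0016, 0.0924]
ee_rot: [[-0.997, 0.077, -0.0], [0.077, 0.997, 0.0], [0.0, -0.0, -1.0]]
wrist_force: [2.7, -0.3, -2.7]
width: 0.0234
time: 10.72
tool_pos: [0.4943, 0.0016, 0.0924]
ee_rot: [[-0.997, 0.077, -0.0], [0.077, 0.997, -0.0], [0.0, -0.0, -1.0]]
wrist_force: [3.0, -0.3, -3.2]
width: 0.0236
```

```bash
python3 -m jog '[0.03,0,0,0,0,0,0.03,0,0,0,0,0]' | grep -E "pos|force";python3 -m jog '[0.03,0,0,0,0,0,0.03,0,0,0,0,0]'| grep -E "pos|force"
```

```text
tool_pos: [0.4934, 0.0017, 0.0924]
wrist_force: [3.1, 1.5, -2.1]
tool_pos: [0.4925, 0.0018, 0.0924]
wrist_force: [3.4, -0.1, -1.2]
```

```bash
python3 -m jog '[0.02,0,0,0,0,0,0.02,0,0,0,0,0]' | grep -E "pos|force"
```

```text
tool_pos: [0.492, 0.0018, 0.0924]
wrist_force: [3.4, -0.8, -2.8]
```

```bash
python3 -m jog '[0.02,0,0,0,0,0,0.02,0,0,0,0,0]' | grep -E "pos|force"
```

```text
tool_pos: [0.4914, 0.0019, 0.0924]
wrist_force: [3.1, -0.4, -2.5]
```

```bash
python3 -m jog '[0.02,0,0,0,0,0,0.02,0,0,0,0,0]' | grep -E "pos|force"
```

```text
tool_pos: [0.4908, 0.0019, 0.0924]
wrist_force: [3.7, -0.9, -1.3]
```

```bash
python3 -m jog '[0.02,0,0,0,0,0,0.02,0,0,0,0,0]' | grep -E "pos|force"
```

```text
tool_pos: [0.4902, 0.002, 0.0924]
wrist_force: [2.8, 0.4, -2.7]
```

```bash
python3 -m jog '[0.02,0,0,0,0,0,0.02,0,0,0,0,0]' | grep -E "pos|force"
```

```text
tool_pos: [0.4895, 0.002, 0.0924]
wrist_force: [3.6, -0.1, -2.4]
```

```bash
python3 -m jog '[0.02,0,0,0,0,0,0.02,0,0,0,0,0]' | grep -E "pos|force"
```

```text
tool_pos: [0.4892, 0.002, 0.0925]
wrist_force: [4.4, 0.1, -3.2]
```

```bash
python3 -m jog '[0.02,0,0,0,0,0,0.02,0,0,0,0,0]' | grep -E "pos|force"
```

```text
tool_pos: [0.489, 0.002, 0.0926]
wrist_force: [7.1, 0.6, -4.2]
```

```bash
python3 -m jog '[0.02,0,0,0,0,0,0.02,0,0,0,0,0]' | grep -E "pos|force"
```

```text
tool_pos: [0.489, 0.002, 0.0927]
wrist_force: [8.8, 1.2, -5.7]
```

```bash
python3 -m jog '[0.02,0,0,0,0,0,0.02,0,0,0,0,0]' | grep -E "pos|force"; python3 -c "
from h import *
cap('scene','j');cap('top','j')
cv2.imwrite('pics/j2.png',cv2.resize(cv2.imread('pics/j_scene.png')[190:350,210:430],None,fx=3.6,fy=3.6))
"; python3 cad.py j |grep back
```

```text
tool_pos: [0.4889, 0.0019, 0.0929]
wrist_force: [11.8, 0.6, -7.9]
 back line [0.0122 0.1398] 80  => outer face near 0.0219
 back line [-0.0052  0.1395] 84  => outer face near 0.0218
```

View pics/j2.png

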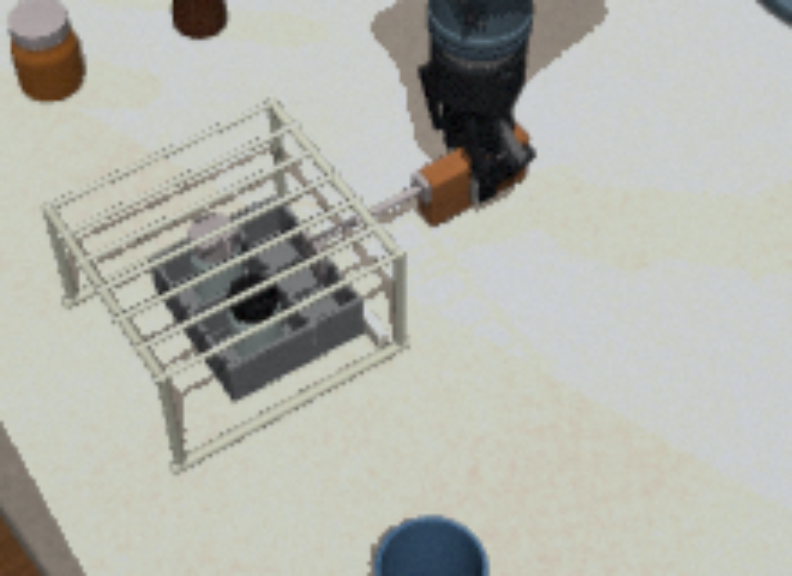

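```bash
python3 -m jog '[-0.01,0,0,0,0,0,-0.01,0,0,0,0,0,-0.01,0,0,0,0,0]' | grep -E "pos|force";python3 -m jog '[0,0,0,0,0,0,0,0,0,0,0,0,0,0,0,0,0,0]' | grep -E "time|pos|force"
```

```text
tool_pos: [0.4889, 0.002, 0.0928]
wrist_force: [10.6, 1.1, -7.1]
time: 14.32
tool_pos: [0.4889, 0.002, 0.0928]
wrist_force: [10.2, 0.3, -5.6]
```

```bash
python3 -m jog '[-0.05,0,0,0,0,0,-0.12,0,0,0,0,0,-0.25,0,0,0,0,0,-0.42,0,0,0,0,0,-0.42,0,0,0,0,0,-0.42,0,0,0,0,0]' | grep -E "time|pos|force"; python3 -c "
from h import *
cap('scene','k');cap('top','k')
cv2.imwrite('pics/k2.png',cv2.resize(cv2.imread('pics/k_scene.png')[190:350,210:430],None,fx=3.6,fy=3.6))
"; python3 cad.py k |grep back
```

```text
time: 15.08
tool_pos: [0.4999, 0.0012, 0.0923]
wrist_force: [0.2, 0.0, -1.2]
 back line [0.0049 0.1398] 83  => outer face near 0.0218
 back line [-0.0133  0.1397] 88  => outer face near 0.022
```

View pics/k2.png

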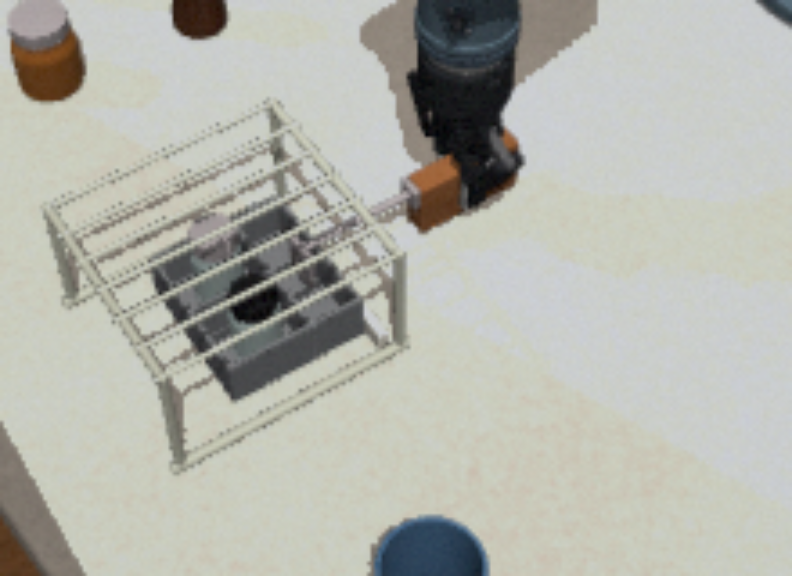

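```bash
python3 -m jog '[0,0,-0.3,0,0,0,0,0,-0.7,0,0,0,0,0,-1.1,0,0,0,0,0,-1.25,0,0,0,0,0,-1.25,0,0,0,0,0,-1.25,0,0,0]' | grep -E "time|pos|force"; python3 -c "
from h import *
cap('scene','l');cap('top','l')
cv2.imwrite('pics/l2.png',cv2.resize(cv2.imread('pics/l_scene.png')[190:350,210:430],None,fx=3.6,fy=3.6))
"; python3 cad.py l |grep back
```

```text
time: 15.92
tool_pos: [0.4998, 0.0013, 0.1296]
wrist_force: [1.1, -0.9, -1.9]
 back line [0.0034 0.1397] 85  => outer face near 0.0217
 back line [-0.0144  0.1395] 84  => outer face near 0.0216
```

View pics/l2.png

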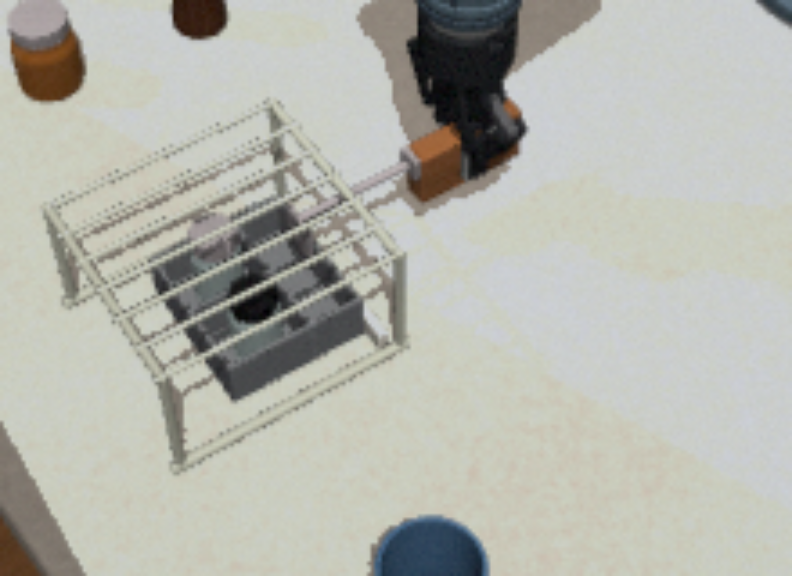

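```bash
python3 -m jog '[0.8,0,0,0,0,0,1.6,0,0,0,0,0,2.5,0,0,0,0,0,3.1,0,0,0,0,0,3.3,0,0,0,0,0,3.3,0,0,0,0,0,3.3,0,0,0,0,0]' | grep -E "time|pos|force"; python3 blade.py m; python3 - <<'E'
from h import *
c=load('scene','m'); cv2.imwrite('pics/m2.png',cv2.resize(c['image'][120:320,230:490,::-1],None,fx=3,fy=3))
P=cloud(c);h=telemetry.get_obs()['tool_pos'][2]-.0838
m=(P[...,2]>.035+h)&(P[...,2]<.062+h)&(abs(P[...,1])<.012+.0)&(P[...,0]<.62)&(P[...,0]>.44)
q=P[m]; 
for a in np.arange(.44,.6,.02):
    k=(q[:,0]>=a)&(q[:,0]<a+.02); print(a.round(2),k.sum(),np.nanmedian(q[k,2]).round(4) if k.sum() else '')
E
```

```text
time: 16.9
tool_pos: [0.4023, 0.0086, 0.1301]
wrist_force: [-0.5, -0.1, -0.9]
tcp rack [-0.2142 -0.0025] h 0.0463 F [-0.55 -0.13 -0.92] Y 85.59439472284278
top blade rel tcp: xmax 0.1593 y -0.0119 0.0157 rod [-0.0031  0.0018] 75
scene blade rel tcp: xmax 0.1612 y -0.0151 0.0198 rod [ 0.0033 -0.0003] 62
0.44 40 0.1007
0.46 17 0.0955
0.48 16 0.0947
0.5 19 0.095
0.52 16 0.0951
0.54 35 0.0935
0.56 7 0.0893
0.58 0
```

View pics/m2.png

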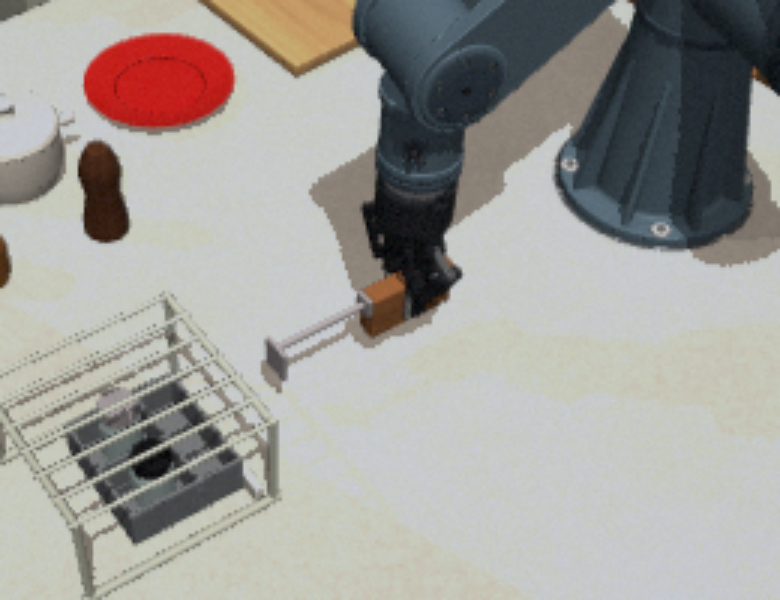

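Hook is level, blade clear of the rack by about 55 mm. Lowering.

```bash
python3 -m jog '[0,0,0.5,0,0,0,0,0,1.0,0,0,0,0,0,1.3,0,0,0,0,0,1.42,0,0,0,0,0,1.48,0,0,0,0,0,1.48,0,0,0]' | grep -E "time|pos|force"; python3 -m jog '[0,0,0.03,0,0,0,0,0,0.03,0,0,0]' | grep -E "time|pos|force"
```

```text
time: 17.75
tool_pos: [0.4016, 0.0087, 0.0857]
wrist_force: [0.5, -0.5, -1.0]
time: 18.0
tool_pos: [0.4015, 0.0088, 0.0848]
wrist_force: [-0.2, 0.2, -1.2]
```

```bash
python3 -m jog '[0,0,0.03,0,0,0,0,0,0.03,0,0,0]' | grep -E "time|pos|force"; python3 -m jog '[0,0,0.02,0,0,0,0,0,0.02,0,0,0]' | grep -E "time|pos|force"
```

```text
time: 18.25
tool_pos: [0.4015, 0.0087, 0.0838]
wrist_force: [-0.1, -0.4, -0.5]
time: 18.5
tool_pos: [0.4016, 0.0087, 0.0838]
wrist_force: [-4.7, 0.5, 12.8]
```

```bash
python3 -m jog '[0,0,-0.015,0,0,0,0,0,-0.015,0,0,0]' | grep -E "time|pos|force"; python3 -m jog '[0,0,0,0,0,0,0,0,0,0,0,0,0,0,0,0,0,0,0,0,0,0,0,0,0,0,0,0,0,0,0,0,0,0,0,0]' 100; python3 -m jog '[0,0,-0.7,0,0,0,0,0,-2,0,0,0,0,0,-3.5,0,0,0,0,0,-5,0,0,0,0,0,-5,0,0,0,0,0,-5,0,0,0]' 100 | grep -E "time|pos|force"
python3 -c "
from h import *
cap('scene','n');cap('top','n')
cv2.imwrite('pics/n2.png',cv2.resize(cv2.imread('pics/n_scene.png')[120:320,230:490],None,fx=3,fy=3))
"; python3 cad.py n |grep back
```

```text
time: 18.75
tool_pos: [0.4015, 0.0087, 0.0838]
wrist_force: [-1.9, -0.1, 6.0]
time: 19.5
tool_pos: [0.4014, 0.0088, 0.0835]
ee_rot: [[-0.997, 0.077, -0.0], [0.077, 0.997, 0.0], [0.0, 0.0, -1.0]]
wrist_force: [0.9, -0.6, -0.8]
width: 0.0856
time: 20.25
tool_pos: [0.401, 0.0089, 0.233]
wrist_force: [0.7, -0.2, -0.7]
 back line [0.0023 0.1397] 83  => outer face near 0.0217
 back line [-0.0154  0.1396] 86  => outer face near 0.0217
```

View pics/n2.png

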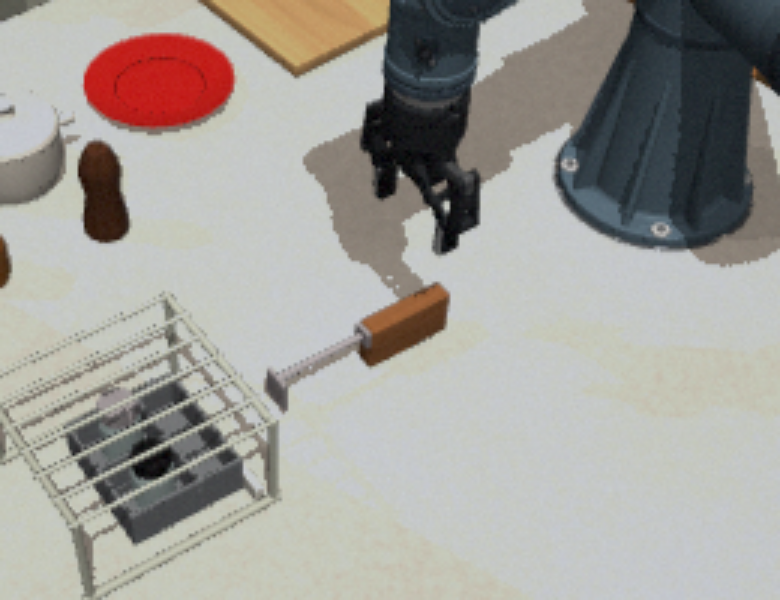

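View pics/n_top.png

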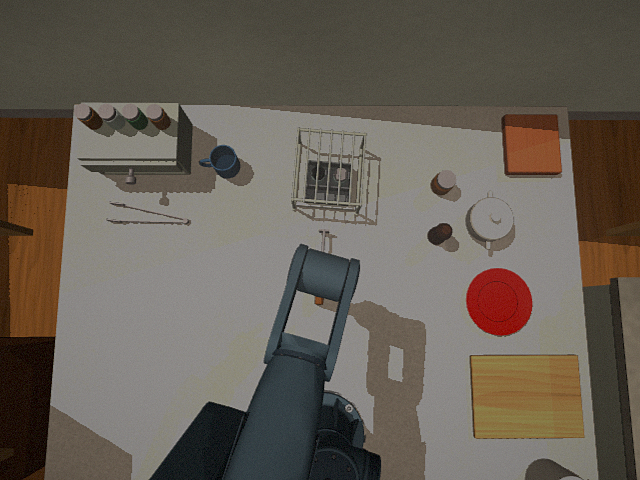

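```bash
python3 - <<'E'
from h import *
th=np.radians(-4.5); R=np.array([[np.cos(th),-np.sin(th)],[np.sin(th),np.cos(th)]]); O=np.array([0.616,-0.0058])
for n in('top','scene'):
    c=load(n,'n');P=cloud(c)
    def band(z0,z1,zp,x0,x1,ym):
        v,u=np.nonzero((P[...,2]>z0)&(P[...,2]<z1)); L=np.array([R.T@(plane(c,a,b,zp)[:2]-O) for a,b in zip(u,v)])
        L=L[(L[:,0]>x0)&(L[:,0]<x1)&(abs(L[:,1])<ym)]; pf=np.polyfit(L[:,1],L[:,0],1); L=L[abs(np.polyval(pf,L[:,1])-L[:,0])<.006]; return np.polyfit(L[:,1],L[:,0],1).round(4),len(L)
    print(n,'near',band(.036,.054,.045,.014,.034,.06),'div',band(.036,.054,.045,.059,.076,.06),'back',band(.036,.054,.045,.13,.15,.06),'deck front',band(.105,.14,.121,-.012,.018,.085),'deck back',band(.105,.14,.121,.195,.22,.085))
E
```

```text
top near (array([0.2686, 0.016 ]), 1) div (array([0.0025, 0.068 ]), 76) back (array([-0.0056,  0.1399]), 79) deck front (array([0.0015, 0.0075]), 201) deck back (array([0.0048, 0.2044]), 193)
scene near (array([-0.0034,  0.0251]), 73) div (array([0.0089, 0.0689]), 68) back (array([-0.0039,  0.1401]), 74) deck front (array([-0.0016,  0.0064]), 154) deck back (array([0.0024, 0.2031]), 173)<stdin>:7: RankWarning: Polyfit may be poorly conditioned
<stdin>:7: RankWarning: Polyfit may be poorly conditioned
```

```bash
python3 -c "
from bench import job; print(job.finish_job())"
```

```text
the job is handed in; nothing more can be done
None
```

The caddy now stands square against the stop strip, the hook stands released on the open board, and the job is handed in at about 20 s of the 67 s. No verdict was reported.

**Pull:** I gripped the hook, lowered the blade behind the near wall and dragged the caddy about 44 mm at a steady 3 N or so. It met the strip when the force started to climb. I held it for over 0.5 s at about 7 to 9 N over the drag, then eased off, unhooked and set the hook down.

**Last checks:**

| Check | Result |
|---|---|
| Near wall behind the rack's front edge | About 22 mm |
| Caddy angle to the rack | Usable wall-edge slopes within 0.01 rad; earlier rough fits gave 0.002 and −0.015 (limit 0.035) |
| Blade in front of the rack | About 55 mm |
| Hook | Level, upright and released; confirmed by image, no tilt measured after release |
| Shakers | Upright in the last image |
| Other things | Look unmoved in the top view, judged by eye only |

**Disagreements and gaps:**
- **Strip position:** the images put the strip's face at about 24 mm and the caddy's wall at about 22 mm, which is within the camera calibration.
- **Near-wall fit:** the final top-view fit of the near wall had too few points to use, so I relied on the divider, the back wall and the scene view.
- **Pull force:** during the hold the wrist force also showed about 3 to 5 N downwards, so the blade was rubbing up on the wall. I saw no lifting of the caddy.

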